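# Refill the tin dispenser and put its weight back on top

## Robot

A 6-joint arm with a two-finger parallel gripper is mounted at the origin on the work surface. World frame = base frame: x ahead of the robot, y to its left, z up, the work surface at z = 0. Lengths are in m, angles in rad, forces in N, time in s.
With the tool pointing down it reaches from about 0.275 to 0.85 m from the base axis. Payload 5.2 kg.
Tool frame: the origin (TCP) lies midway between the tips of the shut fingers; the grasp point (between the pads) lies 19 mm behind it; z points along the fingers, y is the line along which they close (so a half turn about z gives the same grasp; the last joint's range is limited). The gripper opens to 85 mm and grips with 20 to 120 N. Pads are 22 mm wide; open, the fingers measure 114 mm over their backs; the gripper's body (76 mm by 85 mm) begins 54 mm behind the grasp point. The pads swing forward as they close: fully open they stand 13 mm farther back than shut.
Start: joints at [1.035, 0.259, 1.535, -0, 1.348, -0.203], TCP at [0.18, 0.52, 0.199] pointing down, gripper open.
Joint ranges: [-3.14, 3.14], [-0.91, 2.08], [0.19, 2.58], [-1.22, 4.36], [0.22, 2.71], [-3.12, 3.12]. Speed limits (rad/s): [2.57, 2.57, 3.14, 3.14, 3.14, 3.14].

## Interface

Orientations are given as a unit quaternion [w, x, y, z].
In Python, from workcell import env, grab_frame gives the robot as it stands. Calls block until the motion is done:
- env.movep(position, orientation): joint-space move of the TCP to a pose.
- env.line_to(position, v=0.15, rot=None): straight line of the TCP; rot=None keeps the orientation; v is the mean speed in m/s.
- env.goto_joints(angles): joint-space move.
- env.set_gripper(opening, newtons=None): finger opening in m; newtons is the grip in N (None keeps the last); returns when the fingers have stopped.
- env.wait(seconds).
- env.inverse_kinematics(position, orientation): joint angles nearest the present ones, or None.
- env.observe(): the state.
- grab_frame(name): name is "side" or "top" or "wrist"; returns a dict with "frame" (420x560x3 uint8, red, green, blue), "fov_y" (degrees; the focal length in pixels is half the picture's height over the tangent of half this angle, whatever the lens; pixels are square), "cx", "cy" (the principal point, pixels), "world_to_cam" (4x4, takes a point from world to camera coordinates); the wrist camera has in their place "hand_eye" (4x4, takes a point from camera to tool coordinates, whose origin is the TCP and whose axes are the flange's). Camera axes: x right, y down, z forward; pixel columns grow to the right and rows downward; lengths in m; the calibration is good to about 2 mm. A picture is of the moment at which its call begins: read the wrist's pose just before it. There is no depth.
A pose or a line that the arm cannot do raises env.Unreachable and nothing moves.
- env.job_done(): hands the job in; it is judged then, once.
The state is a dict: "time_s": time; "joints": joint angles; "qd": joint speeds; "tau": joint torques, N m; "position": TCP position; "ee_rot": TCP orientation; "ft_force": force on the tool from outside, world axes, zero at the start; "wrist_torque": the same for the moment, N m; "gripper_width": finger opening in m; "grip_force": force on a finger pad.
Only numpy, scipy, OpenCV 4.12 (cv2) and the standard library are available. Lean on these libraries where they do the work, as an engineer would, in place of code of your own. Each camera call takes 0.05 s, during which the arm holds its last target. There are 200 camera calls.

## Task

Refill the dispenser: lay tins flat in its slotted tube, one on another, until the top of the stack is level with the dark line (one or two are already inside). Then reach into the deep jar with closed fingers, lift out the steel weight and set it upright on the stack, post up. Put every tin left over into the basket, do not tip or drag the jar, and leave the lotion bottle, the tissue box and the cup where they are.

Things in the scene. Friction and masses are not known exactly. Their poses are not given: they have to be found in the camera images.
- tin0: closed flat round aluminium tin of solid shampoo, 60 mm in diameter, 20 mm thick, about 80 g; origin at its centre, z its axis (either flat side may be up). Starts lying flat on the mat, or is absent.
- tin1: closed flat round aluminium tin of solid shampoo, 60 mm in diameter, 20 mm thick, about 80 g; origin at its centre, z its axis (either flat side may be up). Starts lying flat on the mat, or is absent.
- tin2: closed flat round aluminium tin of solid shampoo, 60 mm in diameter, 20 mm thick, about 80 g; origin at its centre, z its axis (either flat side may be up). Starts lying flat on the mat, or is absent.
- tin3: closed flat round aluminium tin of solid shampoo, 60 mm in diameter, 20 mm thick, about 80 g; origin at its centre, z its axis (either flat side may be up). Starts lying flat on the mat, or is absent.
- tin4: closed flat round aluminium tin of solid shampoo, 60 mm in diameter, 20 mm thick, about 80 g; origin at its centre, z its axis (either flat side may be up). Starts lying flat on the mat, or is absent.
- tin5: closed flat round aluminium tin of solid shampoo, 60 mm in diameter, 20 mm thick, about 80 g; origin at its centre, z its axis (either flat side may be up). Starts lying flat on the mat, or is absent.
- tin6: closed flat round aluminium tin of solid shampoo, 60 mm in diameter, 20 mm thick, about 80 g; origin at its centre, z its axis (either flat side may be up). A leftover that already lies flat in the dispenser's tube, on its floor.
- tin7: closed flat round aluminium tin of solid shampoo, 60 mm in diameter, 20 mm thick, about 80 g; origin at its centre, z its axis (either flat side may be up). A leftover that already lies flat in the dispenser's tube, on top of tin6, or is absent.
- dispenser: white fixed tin dispenser: round foot 100 mm across, 10 mm thick, under an upright tube of 66 mm bore. The tube is two curved walls 4 mm thick on its +x and -x sides, with full-height open slots 42 mm wide on its +y and -y sides, so that fingers closing along y can go down the slots holding a tin. Origin at the centre of the foot's underside, z up
- tube_floor (a point): centre of the tube's floor, 10 mm above the counter; axes as the dispenser's. The walls are straight to 110 mm above this point, then flare outwards as a lead-in to 123 mm, where they are 92 mm across
- tube_mark (a point): point on the tube's axis at the height of the dark line round its walls (inside and out), 100 mm above the tube's floor: the top of a stack of five tins
- jar: heavy blue stoneware jar, loose, open at the top, 108 mm across and 96 mm tall, bore 96 mm, narrowing at the very bottom to a recess 68 mm across and 10 mm deep; inner floor 8 mm above its underside, about 0.95 kg; fully open fingers do not fit in; origin at the centre of its underside, z up
- weight: plain steel dispenser weight: a disc 60 mm in diameter and 14 mm thick with an upright round post 20 mm in diameter on its centre, 68 mm tall in all, about 350 g; starts upright on the bottom of the jar, its post's top 20 mm below the jar's rim, in the jar's recess, so centred to 4 mm. Origin at the centre of the disc's underside, z up along the post
- basket: shallow grey woven basket, fixed, 245 mm (its x) by 170 mm (its y), 65 mm tall, walls and floor 6 mm thick; origin at the centre of its underside
- lotion: bystander: white lotion bottle, 56 mm in diameter, 160 mm tall; origin at the centre of its underside
- tissues: bystander: closed paper box, 80 x 160 x 70 mm; origin at the centre of its underside
- cup: bystander: white ceramic cup, 72 mm across, 90 mm tall; origin at the centre of its underside
Things that resemble listed ones, but are neither listed nor needed, are in the scene too. What is shaped like the tin3 but turquoise is not meant. Leave any red look-alike of the weight alone.

How it is judged:
On the way, in this order (a step that is already met when the one before it is completed fails the run):
1. a tin lies released in the tube with its top level with the line (((horizontal distance between tin0 and tube_floor below 0.008 m and z of tin0 in the frame of tube_floor between 0.085 and 0.095 m and angle between the z axis of tin0 and the z axis of dispenser, either way round below 0.12 rad and linear speed of tin0 below 0.02 m/s and contact force between the fingers and tin0 below 0.3 N) or (horizontal distance between tin1 and tube_floor below 0.008 m and z of tin1 in the frame of tube_floor between 0.085 and 0.095 m and angle between the z axis of tin1 and the z axis of dispenser, either way round below 0.12 rad and linear speed of tin1 below 0.02 m/s and contact force between the fingers and tin1 below 0.3 N) or (horizontal distance between tin2 and tube_floor below 0.008 m and z of tin2 in the frame of tube_floor between 0.085 and 0.095 m and angle between the z axis of tin2 and the z axis of dispenser, either way round below 0.12 rad and linear speed of tin2 below 0.02 m/s and contact force between the fingers and tin2 below 0.3 N) or (horizontal distance between tin3 and tube_floor below 0.008 m and z of tin3 in the frame of tube_floor between 0.085 and 0.095 m and angle between the z axis of tin3 and the z axis of dispenser, either way round below 0.12 rad and linear speed of tin3 below 0.02 m/s and contact force between the fingers and tin3 below 0.3 N) or (horizontal distance between tin4 and tube_floor below 0.008 m and z of tin4 in the frame of tube_floor between 0.085 and 0.095 m and angle between the z axis of tin4 and the z axis of dispenser, either way round below 0.12 rad and linear speed of tin4 below 0.02 m/s and contact force between the fingers and tin4 below 0.3 N) or (horizontal distance between tin5 and tube_floor below 0.008 m and z of tin5 in the frame of tube_floor between 0.085 and 0.095 m and angle between the z axis of tin5 and the z axis of dispenser, either way round below 0.12 rad and linear speed of tin5 below 0.02 m/s and contact force between the fingers and tin5 below 0.3 N) or (horizontal distance between tin6 and tube_floor below 0.008 m and z of tin6 in the frame of tube_floor between 0.085 and 0.095 m and angle between the z axis of tin6 and the z axis of dispenser, either way round below 0.12 rad and linear speed of tin6 below 0.02 m/s and contact force between the fingers and tin6 below 0.3 N) or (horizontal distance between tin7 and tube_floor below 0.008 m and z of tin7 in the frame of tube_floor between 0.085 and 0.095 m and angle between the z axis of tin7 and the z axis of dispenser, either way round below 0.12 rad and linear speed of tin7 below 0.02 m/s and contact force between the fingers and tin7 below 0.3 N))), for 0.3 s.
2. the weight stands released, upright on the stack in the tube (horizontal distance between weight and tube_floor below 0.008 m and z of weight in the frame of tube_floor between 0.095 and 0.106 m and angle between the z axis of weight and the z axis of dispenser, either way round below 0.12 rad and angle between weight's own z axis and vertical below 0.12 rad and linear speed of weight below 0.02 m/s and contact force between the fingers and weight below 0.3 N and ((horizontal distance between tin0 and tube_floor below 0.008 m and z of tin0 in the frame of tube_floor between 0.085 and 0.095 m and angle between the z axis of tin0 and the z axis of dispenser, either way round below 0.12 rad) or (horizontal distance between tin1 and tube_floor below 0.008 m and z of tin1 in the frame of tube_floor between 0.085 and 0.095 m and angle between the z axis of tin1 and the z axis of dispenser, either way round below 0.12 rad) or (horizontal distance between tin2 and tube_floor below 0.008 m and z of tin2 in the frame of tube_floor between 0.085 and 0.095 m and angle between the z axis of tin2 and the z axis of dispenser, either way round below 0.12 rad) or (horizontal distance between tin3 and tube_floor below 0.008 m and z of tin3 in the frame of tube_floor between 0.085 and 0.095 m and angle between the z axis of tin3 and the z axis of dispenser, either way round below 0.12 rad) or (horizontal distance between tin4 and tube_floor below 0.008 m and z of tin4 in the frame of tube_floor between 0.085 and 0.095 m and angle between the z axis of tin4 and the z axis of dispenser, either way round below 0.12 rad) or (horizontal distance between tin5 and tube_floor below 0.008 m and z of tin5 in the frame of tube_floor between 0.085 and 0.095 m and angle between the z axis of tin5 and the z axis of dispenser, either way round below 0.12 rad) or (horizontal distance between tin6 and tube_floor below 0.008 m and z of tin6 in the frame of tube_floor between 0.085 and 0.095 m and angle between the z axis of tin6 and the z axis of dispenser, either way round below 0.12 rad) or (horizontal distance between tin7 and tube_floor below 0.008 m and z of tin7 in the frame of tube_floor between 0.085 and 0.095 m and angle between the z axis of tin7 and the z axis of dispenser, either way round below 0.12 rad))), for 0.3 s.
At the end, for the whole second after the job is handed in: The top tin's upper face is within 5 mm of the dark line, the stacked tins lie flat (0.12 rad) within 8 mm of the tube's axis, the weight stands upright (0.12 rad) and released on the stack, within 8 mm of the axis; every other tin is inside the basket; the jar stands upright and all is at rest (all of step 2 and ((horizontal distance between tin0 and tube_floor below 0.008 m and z of tin0 in the frame of tube_floor between 0 and 0.095 m and angle between the z axis of tin0 and the z axis of dispenser, either way round below 0.12 rad) or (x of tin0 in the frame of basket between -0.117 and 0.117 m and y of tin0 in the frame of basket between -0.079 and 0.079 m and z of tin0 in the frame of basket between 0 and 0.065 m)) and ((horizontal distance between tin1 and tube_floor below 0.008 m and z of tin1 in the frame of tube_floor between 0 and 0.095 m and angle between the z axis of tin1 and the z axis of dispenser, either way round below 0.12 rad) or (x of tin1 in the frame of basket between -0.117 and 0.117 m and y of tin1 in the frame of basket between -0.079 and 0.079 m and z of tin1 in the frame of basket between 0 and 0.065 m)) and ((horizontal distance between tin2 and tube_floor below 0.008 m and z of tin2 in the frame of tube_floor between 0 and 0.095 m and angle between the z axis of tin2 and the z axis of dispenser, either way round below 0.12 rad) or (x of tin2 in the frame of basket between -0.117 and 0.117 m and y of tin2 in the frame of basket between -0.079 and 0.079 m and z of tin2 in the frame of basket between 0 and 0.065 m)) and ((horizontal distance between tin3 and tube_floor below 0.008 m and z of tin3 in the frame of tube_floor between 0 and 0.095 m and angle between the z axis of tin3 and the z axis of dispenser, either way round below 0.12 rad) or (x of tin3 in the frame of basket between -0.117 and 0.117 m and y of tin3 in the frame of basket between -0.079 and 0.079 m and z of tin3 in the frame of basket between 0 and 0.065 m)) and ((horizontal distance between tin4 and tube_floor below 0.008 m and z of tin4 in the frame of tube_floor between 0 and 0.095 m and angle between the z axis of tin4 and the z axis of dispenser, either way round below 0.12 rad) or (x of tin4 in the frame of basket between -0.117 and 0.117 m and y of tin4 in the frame of basket between -0.079 and 0.079 m and z of tin4 in the frame of basket between 0 and 0.065 m)) and ((horizontal distance between tin5 and tube_floor below 0.008 m and z of tin5 in the frame of tube_floor between 0 and 0.095 m and angle between the z axis of tin5 and the z axis of dispenser, either way round below 0.12 rad) or (x of tin5 in the frame of basket between -0.117 and 0.117 m and y of tin5 in the frame of basket between -0.079 and 0.079 m and z of tin5 in the frame of basket between 0 and 0.065 m)) and ((horizontal distance between tin6 and tube_floor below 0.008 m and z of tin6 in the frame of tube_floor between 0 and 0.095 m and angle between the z axis of tin6 and the z axis of dispenser, either way round below 0.12 rad) or (x of tin6 in the frame of basket between -0.117 and 0.117 m and y of tin6 in the frame of basket between -0.079 and 0.079 m and z of tin6 in the frame of basket between 0 and 0.065 m)) and ((horizontal distance between tin7 and tube_floor below 0.008 m and z of tin7 in the frame of tube_floor between 0 and 0.095 m and angle between the z axis of tin7 and the z axis of dispenser, either way round below 0.12 rad) or (x of tin7 in the frame of basket between -0.117 and 0.117 m and y of tin7 in the frame of basket between -0.079 and 0.079 m and z of tin7 in the frame of basket between 0 and 0.065 m)) and linear speed of each of tin0, tin1, tin2, tin3, tin4, tin5, tin6, tin7 below 0.02 m/s and angle between jar's own z axis and vertical below 0.1 rad); the robot touches nothing.
It fails at once if the jar is tipped (angle between jar's own z axis and vertical above 0.35 rad).
It fails at once if the jar is dragged more than 60 mm (distance of jar from where it was at the start of the episode above 0.06 m).
It fails at once if the lotion bottle is moved more than 30 mm or tipped (distance of lotion from where it was at the start of the episode above 0.03 m or angle between lotion's own z axis and vertical above 0.3 rad).
It fails at once if the tissue box is moved more than 30 mm or tipped (distance of tissues from where it was at the start of the episode above 0.03 m or angle between tissues's own z axis and vertical above 0.3 rad).
It fails at once if the cup is moved more than 30 mm or tipped (distance of cup from where it was at the start of the episode above 0.03 m or angle between cup's own z axis and vertical above 0.3 rad).
Of tin0, tin1, tin2, tin3, tin4 only 4 to 5 are there at a start; the rules pass over those that are not, and their reading is None.
Of tin5, tin7 only 1 to 2 are there at a start; the rules pass over those that are not, and their reading is None.
At some moment in a run one of tin0, tin1, tin2, tin3, tin4, tin5 may be knocked a few centimetres aside while the robot is not near it.
It also fails if it takes over 210 s, if anything falls off the work surface, if the arm or the gripper's body presses on something with over 40 N, if the wrist force passes 120 N, or if a joint passes its speed limit or range.

## Working session

There is one attempt and no reset: what is moved stays moved. The work goes in short steps, each a Python script; the robot and the scene stay as the last script left them, time stands still between calls to the robot, and variables do not carry over. Pictures are saved under pics/ and viewed, at most 14 in all, crops included, and the job is handed in when it is done.

```bash
ls; mkdir -p pics; python3 - <<'E'
from workcell import env, grab_frame
import cv2, numpy as np
o=env.observe(); print(o)
for n in ("side","top","wrist"):
    g=grab_frame(n); cv2.imwrite(f"pics/{n}0.png",g["frame"][:,:,::-1]); print(n,{k:v for k,v in g.items() if k!="frame"})
    np.save(f"pics/{n}0.npy",g["frame"])
E
```

```text
pics
{'time_s': 0.0, 'joints': array([ 1.03522166e+00,  2.59367344e-01,  1.53611115e+00,  2.88308201e-05,
        1.34799661e+00, -2.02810338e-01]), 'qd': array([ 0.00021392, -0.00124027, -0.00017159, -0.00052779, -0.0006541 ,
        0.00054586]), 'tau': array([ 1.17124186e-03, -4.46025968e+01, -2.90576935e+01, -3.43331021e-04,
        1.16720909e-02,  1.46850647e-05]), 'position': array([0.17932272, 0.51931349, 0.19785039]), 'ee_rot': array([-3.52762070e-04,  1.65618646e-01,  9.86189423e-01, -8.72732866e-04]), 'ft_force': array([0.08138722, 0.13695714, 1.04800946]), 'wrist_torque': array([-0.04395866,  0.04059987,  0.0414666 ]), 'grip_force': 0.0, 'gripper_width': 0.08519870096311946}
side {'fov_y': 50.003735634560655, 'cx': 280.8315152521487, 'cy': 209.44123119159414, 'world_to_cam': array([[ 0.97816788, -0.20775483, -0.00505278, -0.54537066],
       [-0.13001622, -0.59282325, -0.79476813,  0.13828479],
       [ 0.16212151,  0.7780736 , -0.60689216,  1.19616036],
       [ 0.        ,  0.        ,  0.        ,  1.        ]])}
top {'fov_y': 43.547109516774924, 'cx': 286.0679652543532, 'cy': 208.6391867817021, 'world_to_cam': array([[-1.49369491e-03, -9.99931710e-01,  1.15907272e-02,
        -1.56437979e-02],
       [-9.96831013e-01,  5.67001002e-04, -7.95462708e-02,
         5.68589370e-01],
       [ 7.95342666e-02, -1.16728142e-02, -9.96763786e-01,
         1.30232520e+00],
       [ 0.00000000e+00,  0.00000000e+00,  0.00000000e+00,
         1.00000000e+00]])}
wrist {'fov_y': 66.59220972371585, 'cx': 278.81007750907264, 'cy': 214.25893695720518, 'hand_eye': array([[-8.72920744e-05, -9.51714937e-01, -3.06983178e-01,
         7.88651266e-02],
       [ 9.99999581e-01,  1.96780522e-04, -8.94417088e-04,
         6.73699632e-04],
       [ 9.11638413e-04, -3.06983127e-01,  9.51714520e-01,
        -1.74567930e-01],
       [ 0.00000000e+00,  0.00000000e+00,  0.00000000e+00,
         1.00000000e+00]])}
```

View pics/top0.png

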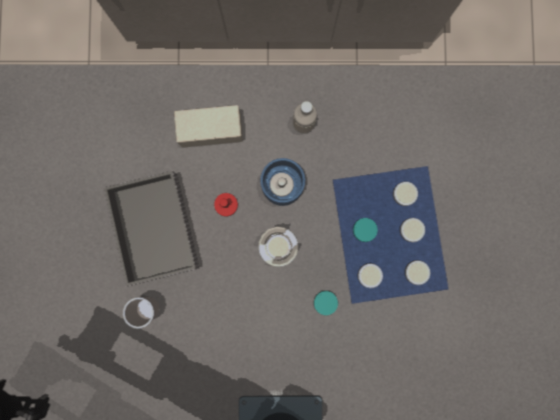

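View pics/side0.png

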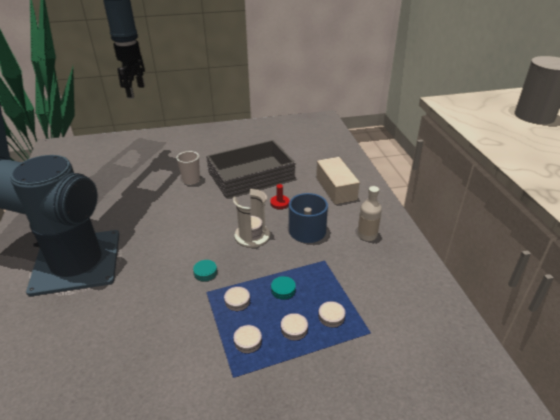

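Candidates in top image: pale tins (406,194), (413,230), (418,272), (371,276). Turquoise look-alikes (366,230) and (326,303) are not wanted. The weight is in the jar at (282,182), with the red look-alike at (226,204). The dispenser is at (279,247), the basket at (152,228), the cup at (139,312), the tissues at (208,124) and the lotion at (305,116). With four tins on the mat, tin5 must be absent and tin7 present, so the tube should already hold two.

```bash
cat > h.py <<'E'
from workcell import env, grab_frame
import cv2, numpy as np
from scipy.spatial.transform import Rotation as R
def cam(name):
    o=env.observe(); g=grab_frame(name)
    f=210/np.tan(np.radians(g["fov_y"]/2)); K=np.array([[f,0,g["cx"]],[0,f,g["cy"]],[0,0,1]])
    if name=="wrist":
        T=np.eye(4); q=o["ee_rot"]; T[:3,:3]=R.from_quat([q[1],q[2],q[3],q[0]]).as_matrix(); T[:3,3]=o["position"]
        C=T@g["hand_eye"]
    else: C=np.linalg.inv(g["world_to_cam"])
    return g["frame"],K,C
def px2w(uv,z,K,C):
    d=C[:3,:3]@np.linalg.inv(K)@np.array([uv[0],uv[1],1.]); p=C[:3,3]
    return p+d*(z-p[2])/d[2]
def w2px(P,K,C):
    c=np.linalg.inv(C)@np.append(P,1); c=K@c[:3]; return c[:2]/c[2]
def blobs(mask,amin):
    m=cv2.morphologyEx(mask.astype(np.uint8),cv2.MORPH_OPEN,np.ones((3,3)))
    out=[]
    for c in cv2.findContours(m,cv2.RETR_EXTERNAL,cv2.CHAIN_APPROX_NONE)[0]:
        a=cv2.contourArea(c)
        if a>amin and len(c)>5: out.append((a,c,cv2.fitEllipse(c)))
    return out
def pale(fr):  # light, low saturation/cream
    h=cv2.cvtColor(fr,cv2.COLOR_RGB2HSV); return (h[...,2]>150)&(h[...,1]<110)
def down(yaw): # tool y axis at angle yaw from world +y ... tool x along (cos,sin)
    r=R.from_euler('z',yaw)*R.from_quat([1,0,0,0]); q=r.as_quat(); return np.array([q[3],*q[:3]])
E
python3 - <<'E'
from h import *
fr,K,C=cam("top")
print(env.observe()["time_s"])
for (u,v) in [(406,194),(413,230),(418,272),(371,276),(366,230),(282,182),(279,247),(152,228),(200,247),(226,204)]: print((u,v),fr[v,u],px2w((u,v),0.02,K,C).round(3))
for a,c,e in blobs(pale(fr)[:,:],120):
    print(round(a),np.round(e,1).tolist() if 0 else e, px2w(e[0],0.021,K,C).round(4))
cv2.imwrite("pics/c1.png",cv2.resize(fr[140:290,200:330],None,fx=4.5,fy=4,interpolation=cv2.INTER_CUBIC)[:,:,::-1])
for p in [(.18,.52),]: pass
E
```

```text
0.2
(406, 194) [180 179 162] [ 0.606 -0.321  0.02 ]
(413, 230) [179 177 160] [ 0.515 -0.337  0.02 ]
(418, 272) [180 179 161] [ 0.409 -0.347  0.02 ]
(371, 276) [180 179 161] [ 0.399 -0.229  0.02 ]
(366, 230) [ 64 141 133] [ 0.515 -0.218  0.02 ]
(282, 182) [181 182 172] [ 0.637 -0.006  0.02 ]
(279, 247) [182 180 162] [0.472 0.002 0.02 ]
(152, 228) [112 108 102] [0.52 0.32 0.02]
(200, 247) [117 112 108] [0.472 0.2   0.02 ]
(226, 204) [141  52  50] [0.581 0.135 0.02 ]
172 ((145.52333068847656, 308.27410888671875), (11.793701171875, 19.018020629882812), 152.12356567382812) [0.3212 0.3325 0.021 ]
395 ((370.27197265625, 275.4338684082031), (22.295387268066406, 22.658761978149414), 174.7552947998047) [ 0.4009 -0.2268  0.021 ]
386 ((417.89129638671875, 272.2759094238281), (21.960681915283203, 22.490711212158203), 138.08888244628906) [ 0.4085 -0.3465  0.021 ]
638 ((275.9729309082031, 246.797119140625), (22.807979583740234, 39.32167434692383), 59.34340286254883) [0.4727 0.0092 0.021 ]
376 ((412.85040283203125, 229.5150909423828), (21.62797737121582, 22.212358474731445), 92.39002990722656) [ 0.5
[... 363 characters left out ...]
07910156), 84.41432189941406) [0.7876 0.1859 0.021 ]
486 ((426.8907775878906, 51.13970947265625), (22.96914291381836, 48.15397644042969), 75.59812927246094) [ 0.9783 -0.3822  0.021 ]
1496 ((546.5192260742188, 28.79328155517578), (28.26919937133789, 76.111572265625), 178.5474395751953) [ 1.0392 -0.6968  0.021 ]
4746 ((491.1605224609375, 31.447856903076172), (68.46162414550781, 95.74493408203125), 83.49481201171875) [ 1.0316 -0.5514  0.021 ]
490 ((95.48896026611328, 32.97145462036133), (9.715547561645508, 85.34265899658203), 1.4396593570709229) [1.0239 0.4751 0.021 ]
5097 ((44.678985595703125, 29.8006534576416), (68.80874633789062, 104.26478576660156), 88.98463439941406) [1.0319 0.6059 0.021 ]
```

View pics/c1.png

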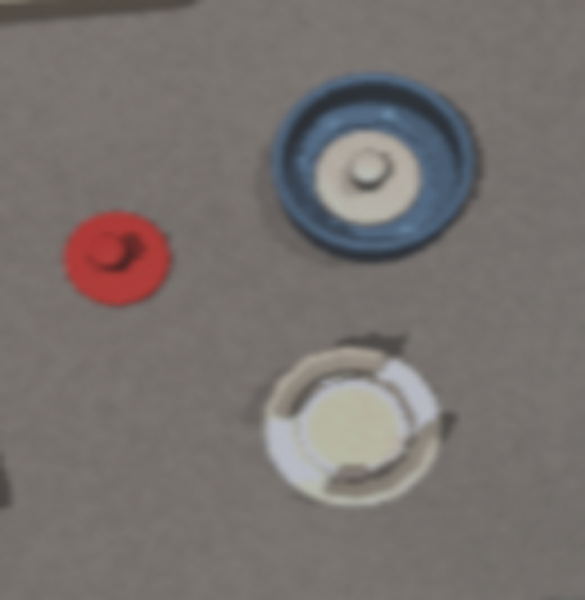

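```bash
python3 - <<'E'
from h import *
env.movep([0.47,0.0,0.32],down(np.radians(32)))
fr,K,C=cam("wrist"); a=fr.copy(); np.savez("pics/w1.npz",fr=fr,K=K,C=C)
env.movep([0.625,-0.005,0.32],down(np.radians(32)))
fr,K,C=cam("wrist"); np.savez("pics/w2.npz",fr=fr,K=K,C=C)
cv2.imwrite("pics/w12.png",np.vstack([a[60:360],fr[60:360]])[:,:,::-1])
print(env.observe()["time_s"],env.observe()["position"],C[:3,3])
E
```

```text
3.1417 [ 0.62426935 -0.00448213  0.31997807] [0.69154837 0.03802987 0.49361484]
```

View pics/w12.png

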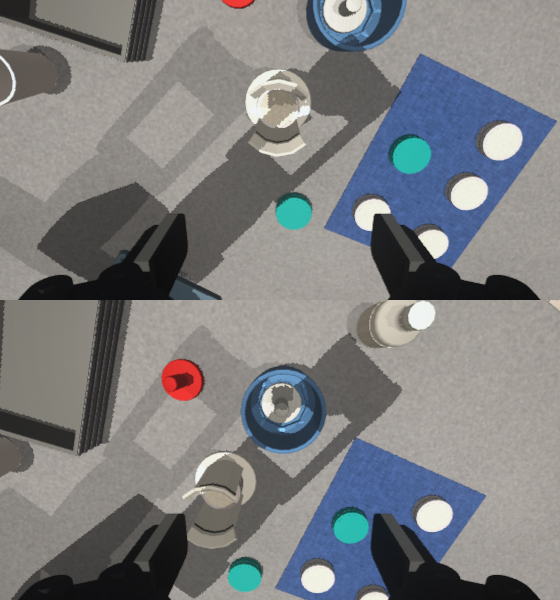

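Wrist shots: the dispenser is at about (278,160) in the first, with its walls nearly symmetric about the picture's vertical, so yaw is about 32°. The jar is at (284,410 in the stack) in the second, with the weight in it. I'll take a closer crop of the dispenser to measure its rims.

```bash
python3 - <<'E'
from h import *
d=np.load("pics/w1.npz"); fr=d["fr"]
c=fr[118:222,225:335]; c=cv2.resize(c,None,fx=5,fy=5,interpolation=cv2.INTER_CUBIC)
env.movep([0.41,-0.045,0.25],down(np.radians(32)))
f2,K,C=cam("wrist"); np.savez("pics/w3.npz",fr=f2,K=K,C=C)
cv2.imwrite("pics/c2.png",c[:,:,::-1]); cv2.imwrite("pics/w3.png",f2[:,:,::-1])
E
```

```text
(no output)
```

View pics/w3.png

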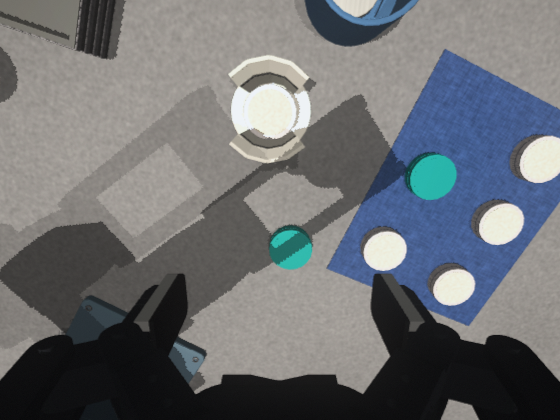

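View pics/c2.png

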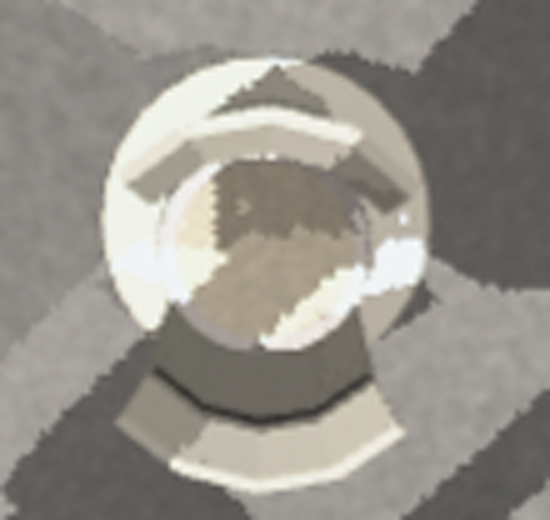

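```bash
python3 - <<'E'
from h import *
d=np.load("pics/w3.npz"); c=d["fr"][45:170,215:325]
cv2.imwrite("pics/c3.png",cv2.resize(c,None,fx=5,fy=4.8,interpolation=cv2.INTER_CUBIC)[:,:,::-1])
d=np.load("pics/w1.npz"); K,C=d["K"],d["C"]
P=[px2w((225+u/5-.4,118+v/5-.4),.133,K,C) for u,v in [(118,420),(405,432),(408,198),(130,188)]]
P=np.array(P); print(P.round(4),P.mean(0))
for a,b in((0,1),(3,2)): e=P[b]-P[a]; print(np.degrees(np.arctan2(e[1],e[0]))+90,np.linalg.norm(e))
# foot: left/right/top extremes
print([px2w((225+u/5-.4,118+v/5-.4),.01,K,C).round(4) for u,v in [(103,215),(430,215),(265,58)]])
E
```

```text
[[ 0.4319  0.0198  0.133 ]
 [ 0.4652 -0.0389  0.133 ]
 [ 0.5111 -0.0092  0.133 ]
 [ 0.4799  0.0448  0.133 ]] [0.47204824 0.00414785 0.133     ]
29.58988266155874 0.06745127872206894
30.035776501544994 0.06241900001328591
[array([0.4494, 0.0482, 0.01  ]), array([ 0.5018, -0.0355,  0.01  ]), array([0.5142, 0.0311, 0.01  ])]
```

View pics/c3.png

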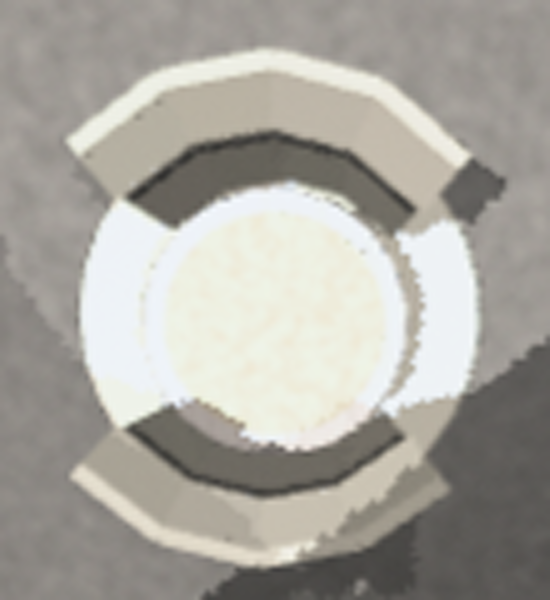

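```bash
python3 - <<'E'
from h import *
d=np.load("pics/w3.npz"); K,C=d["K"],d["C"]
f=lambda u,v,z: px2w((215+u/5-.4,45+v/4.8-.4),z,K,C)
for z,L in((.133,[(72,475),(450,490),(470,160),(68,142)]),(.11,[(122,432),(405,437),(415,212),(128,198)])):
    P=np.array([f(u,v,z) for u,v in L]); print(z,P.mean(0).round(4))
    for a,b in((0,1),(3,2)): e=P[b]-P[a]; print(np.degrees(np.arctan2(e[1],e[0]))+90,np.linalg.norm(e))
    for a,b in((0,3),(1,2)): e=P[b]-P[a]; print(' x',np.degrees(np.arctan2(e[1],e[0])),np.linalg.norm(e))
for z in (.03,.05,.07): print(z,np.linalg.norm(f(148,315,z)-f(405,315,z)), ((f(148,315,z)+f(405,315,z))/2).round(4))
print("foot", ((f(80,305,.01)+f(480,305,.01))/2).round(4),np.linalg.norm(f(80,305,.01)-f(480,305,.01)))
# tins in w3 & w1 & jar rim
for n in ("w1","w3"):
    d=np.load(f"pics/{n}.npz"); K,C=d["K"],d["C"]
    for a,c,e in blobs(pale(d["fr"]),500):
        p=px2w(e[0],.021,K,C)
        if p[1]<-.15 and a<3000: print(n,round(a),e[0],np.round(e[1],1),p.round(4))
E
```

```text
0.133 [0.4726 0.0047 0.133 ]
29.628904496395165 0.06806447839229388
29.53150223979705 0.06800068122631042
 x 29.930180548872176 0.057430845239170046
 x 29.9946606323537 0.05731561868202709
0.11 [0.4724 0.0049 0.11  ]
30.93497481993861 0.054425712734734774
29.27815251927892 0.05289018090512739
 x 28.356685588475326 0.04367329683844147
 x 30.381118813725354 0.042101840408591426
0.03 0.060541649692717664 [0.4738 0.0059 0.03  ]
0.05 0.0574848397900807 [0.474  0.0054 0.05  ]
0.07 0.05442802988744371 [0.4741 0.005  0.07  ]
foot [0.4762 0.0069 0.01  ] 0.09880088161639641
w1 561 (434.7809753417969, 302.3664855957031) [24.6 30.9] [ 0.4147 -0.3478  0.021 ]
w1 647 (370.2604064941406, 273.14202880859375) [26.4 37.2] [ 0.4008 -0.2207  0.021 ]
w1 960 (469.25213623046875, 253.1746063232422) [31.3 39. ] [ 0.5149 -0.3347  0.021 ]
w1 1131 (502.589111328125, 201.5000457763672) [33.9 42.5] [ 0.6072 -0.3185  0.021 ]
w3 971 (471.07232666015625, 317.5480041503906) [40.4 61.2] [ 0.3821 -0.4009  0.021 ]
w3 1167 (453.95166015625, 287.06671142578125) [34.5 43.2] [ 0.4077 -0.3448  0.021 ]
w3 1312 (384.8963928222656, 250.78321838378906) [38.2 43.8] [ 0.4003 -0.2253  0.021 ]
w3 1426 (501.3408508300781, 223.79342651367188) [38.  47.9] [ 0.5148 -0.3343  0.021 ]
w3 1498 (541.170654296875, 159.59463500976562) [39.  50.2] [ 0.6048 -0.316   0.021 ]
```

```bash
python3 - <<'E'
from h import *
fr,K,C=cam("side"); print(C[:3,3])
c=fr[180:255,220:290]; cv2.imwrite("pics/c4.png",cv2.resize(c,None,fx=8,fy=8,interpolation=cv2.INTER_CUBIC)[:,:,::-1])
for z in (.01,.03,.05,.11,.133): print(z,((w2px([.4735,.0055,z],K,C)-[220,180]+.5)*8).round(1), ((w2px([.4735+.0153,.0055-.0258,z],K,C)-[220,180]+.5)*8).round(1))
d=np.load("pics/w1.npz"); K,C=d["K"],d["C"]
f=lambda u,v,z: px2w((225+u/5-.4,118+v/5-.4),z,K,C)
for z in (.03,.05,.07): print(z,np.linalg.norm(f(165,250,z)-f(368,250,z)), ((f(165,253,z)+f(368,253,z))/2).round(4))
E
```

```text
[ 0.35752001 -0.96202574  0.83308905]
0.01 [254.3 425.2] [309.4 466. ]
0.03 [251.7 381.5] [307.3 422.1]
0.05 [249.1 337. ] [305.2 377.4]
0.11 [240.9 198. ] [298.6 237.5]
0.133 [237.7 142.5] [296.  181.7]
0.03 0.05917573211964544 [0.4687 0.002  0.03  ]
0.05 0.05662727225044664 [0.4716 0.0038 0.05  ]
0.07 0.05407881238124781 [0.4746 0.0056 0.07  ]
```

View pics/c4.png

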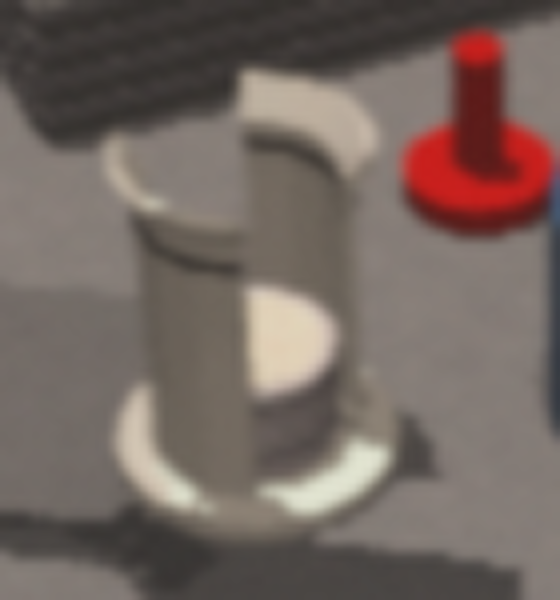

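The tin's top centre at (250,340) in the side crop projects to z = 0.05, with a seam visible below it. So two tins are inside, three are needed and one is left over. Dispenser axis is about (0.4727, 0.0048), yaw 30°. Now the first tin.

```bash
cat >> h.py <<'E'
AX=np.array([.4727,.0048]); YD=np.radians(30)
def tins():
    fr,K,C=cam("top"); out=[]
    for a,c,e in blobs(pale(fr),250):
        p=px2w(e[0],.021,K,C)
        if a<480 and .3<p[0]<.7 and p[1]<-.12 and max(e[1])<27: out.append(p[:2].round(4))
    return out
def say(t):
    o=env.observe(); print(t,round(o["time_s"],1),"p",o["position"].round(4),"f",o["ft_force"].round(1),"w",round(o["gripper_width"],4),"g",round(o["grip_force"],1))
def pick(p,yaw=0.,z=.004):
    q=down(yaw); env.set_gripper(.085)
    env.movep([*p,.12],q); env.line_to([*p,z],v=.12); say("at tin")
    env.set_gripper(.0,40); say("gripped"); env.line_to([*p,.22],v=.2); say("up")
def lower(p,z0,z1,thr=4,step=.002):
    f0=env.observe()["ft_force"][2]; z=z0
    while z>z1:
        z=max(z-step,z1); env.line_to([*p,z],v=.04)
        if env.observe()["ft_force"][2]-f0>thr: say("contact"); break
def place(z1):
    env.movep([*AX,.22],down(YD)); env.line_to([*AX,.13],v=.2); env.line_to([*AX,z1+.012],v=.1); lower(AX,z1+.012,z1); say("low")
    env.set_gripper(.075); env.wait(.2); say("released"); env.line_to([*AX,.22],v=.2)
E
python3 - <<'E'
from h import *
t=tins(); print(t)
p=min(t,key=lambda p:np.hypot(*(p-[.4,-.226])))
pick(p)
fr,K,C=cam("wrist"); cv2.imwrite("pics/g1.png",fr[:,:,::-1])
E
```

```text
[array([ 0.4026, -0.2325]), array([ 0.4087, -0.3467]), array([ 0.5157, -0.3361]), array([ 0.6082, -0.3199])]
at tin 6.5 p [ 0.4032 -0.2328  0.0046] f [-0.5 -0.1 -0.3] w 0.085 g 0.0
gripped 7.2 p [ 0.4026 -0.2325  0.004 ] f [-0.   0.4  0.6] w -0.0001 g 0.0
up 8.4 p [ 0.402  -0.232   0.2189] f [-0.5  0.5  0.1] w 0.0001 g 0.0
```

View pics/g1.png

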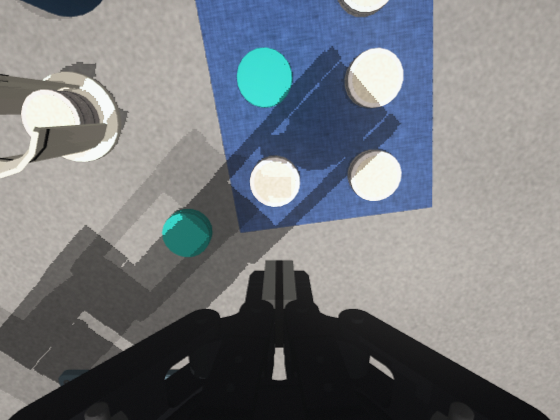

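```bash
python3 - <<'E'
from h import *
fr,K,C=cam("wrist"); say("")
for a,c,e in blobs(pale(fr),800): print(round(a),np.round(e[0],1),np.round(e[1],1),px2w(e[0],.021,K,C).round(4))
print(w2px(env.observe()["position"],K,C), w2px([*env.observe()["position"][:2],.02],K,C))
print(tins())
E
```

```text
8.6 p [ 0.402  -0.232   0.2187] f [-0.6  0.4  0.1] w 0.0 g 0.0
1914 [274.7 182. ] [48.4 50.4] [ 0.4003 -0.2264  0.021 ]
1949 [376.2 175.9] [47.1 52.7] [ 0.4077 -0.3458  0.021 ]
2574 [375.9  76.7] [54.2 60.5] [ 0.5154 -0.3355  0.021 ]
63831 [435.6 222.7] [334.8 431.5] [ 0.3493 -0.4246  0.021 ]
42916 [ 98.8 127.7] [207.9 330.5] [ 0.4625 -0.0287  0.021 ]
[279.83081199 249.89805631] [279.45424341 180.4865169 ]
[array([ 0.5194, -0.3397]), array([ 0.6082, -0.32  ])]
```

The closed fingers passed over the tin without moving it: the tips ride higher than I assumed. I'll touch the mat gently with the half-open fingers to get the true tip height.

```bash
cat >> h.py <<'E'
def tins():  # top view tins, contour-circle based
    fr,K,C=cam("top"); out=[]
    for a,c,e in blobs(pale(fr),150):
        p=px2w(cv2.minEnclosingCircle(c)[0],.021,K,C)
        if .3<p[0]<.7 and p[1]<-.12 and max(e[1])<27: out.append((round(a),p[:2].round(4)))
    return out
def wlook(p,yaw=0.,z=.22):  # hover so that the wrist camera sees p; refine p
    env.movep([*p,z],down(yaw)); fr,K,C=cam("wrist"); b=[]
    for a,c,e in blobs(pale(fr),800):
        q=px2w(e[0],.021,K,C)
        if a<6000 and np.hypot(*(q[:2]-p))<.06: b.append((np.hypot(*(q[:2]-p)),q[:2],a,np.round(e[1],1)))
    b.sort(key=lambda t:t[0]); print("wlook",b); return b[0][1]
def pick(p,z=None,yaw=0.,w=.072):
    q=down(yaw); env.set_gripper(w)
    env.movep([*p,.08],q); env.line_to([*p,.03],v=.12)
    if z is None: lower(p,.03,-.012,3,.0015); z=env.observe()["position"][2]+.003
    env.line_to([*p,z],v=.06); say("at tin")
    env.set_gripper(.0,40); say("gripped"); env.line_to([*p,.22],v=.2); say("up")
E
python3 - <<'E'
from h import *
pick(np.array([.4003,-.2264]))
E
```

```text
at tin 17.7 p [ 0.4005 -0.2266 -0.0088] f [ 0.8 -0.5  0.1] w 0.0721 g 0.0
gripped 18.4 p [ 0.4003 -0.2264 -0.0091] f [-0.8  0.1  0.6] w 0.0002 g 0.0
up 19.7 p [ 0.3997 -0.2259  0.2189] f [-0.6  0.5  0.8] w 0.0003 g 0.0
```

```bash
python3 - <<'E'
from h import *
fr,K,C=cam("wrist"); f2,_,_=cam("side")
cv2.imwrite("pics/g2.png",np.hstack([cv2.resize(fr,(400,300)),cv2.resize(f2,(400,300))])[:,:,::-1])
print(tins())
for a,c,e in blobs(pale(fr),800): print(round(a),np.round(e[0],1),np.round(e[1],1),px2w(e[0],.021,K,C).round(4))
E
```

```text
[(195, array([ 0.402 , -0.2261])), (350, array([ 0.5157, -0.3361])), (392, array([ 0.6082, -0.32  ]))]
1910 [279.7 180.2] [48.5 50.2] [ 0.4002 -0.2262  0.021 ]
1963 [381.4 173.9] [47.2 53. ] [ 0.4078 -0.3458  0.021 ]
2594 [381.6  74.6] [54.3 60.9] [ 0.5153 -0.3354  0.021 ]
62778 [435.7 223. ] [333.6 430.6] [ 0.3466 -0.4189  0.021 ]
44252 [102.2 128.3] [214.8 328.2] [ 0.4597 -0.0263  0.021 ]
```

View pics/g2.png

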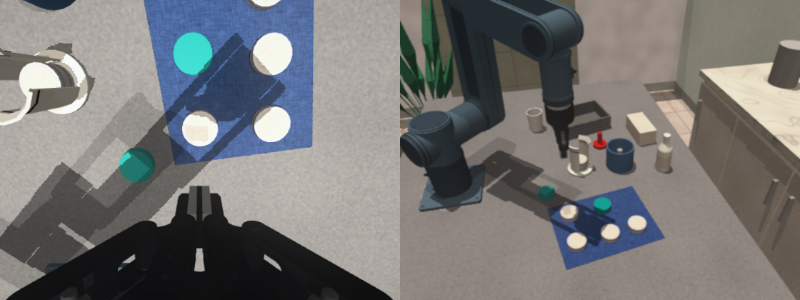

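```bash
python3 - <<'E'
from h import *
o=env.observe(); fr,K,C=cam("side"); f2,K2,C2=cam("top")
print(o["position"],o["ee_rot"],o["joints"].round(3))
print("proj side",w2px(o["position"],K,C),"top",w2px(o["position"],K2,C2))
t=np.array([228.,217.]); 
cs=fr[150:290,160:330]; ct=f2[200:340,270:440]
cv2.imwrite("pics/g3.png",cv2.resize(np.hstack([cs,ct]),None,fx=2.3,fy=2.3,interpolation=cv2.INTER_CUBIC)[:,:,::-1])
E
```

```text
[ 0.3998168  -0.22596829  0.21892651] [-7.64262578e-04  9.99999381e-01 -1.99427097e-05 -8.08667995e-04] [-0.758  0.08   1.703 -0.     1.361  0.813]
proj side [229.55250749 231.31866913] top [385.82999105 280.31608522]
```

View pics/g3.png

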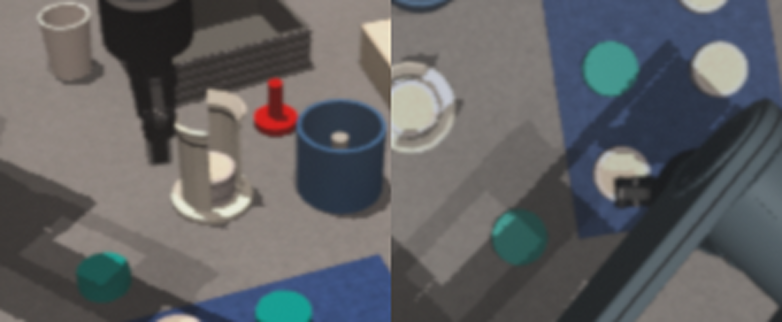

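```bash
python3 - <<'E'
from h import *
fr,K,C=cam("side"); f2,K2,C2=cam("top")
P1=K@np.linalg.inv(C)[:3]; P2=K2@np.linalg.inv(C2)[:3]
X=cv2.triangulatePoints(P1,P2,np.array([229.6,220.9]),np.array([374.8,281.7])).ravel(); print(X[:3]/X[3])
for z in (.219,.24,.25,.26): print(z,w2px([.4,-.226,z],K,C),w2px([.4,-.226,z],K2,C2))
fr,K,C=cam("wrist"); 
for z in (.219,.23,.24,.25): print(w2px([.4,-.226,z],K,C))
g=cv2.cvtColor(fr,cv2.COLOR_RGB2GRAY); print(g[150:300:4,280], g[150:300:4,272])
E
```

```text
[ 0.39999918 -0.20115651  0.22748319]
0.219 [229.63805802 231.28958251] [385.85036636 280.23122536]
0.24 [228.89274566 223.58636664] [387.8699645  280.79642032]
0.25 [228.53068173 219.8442355 ] [388.85900138 281.0732074 ]
0.26 [228.16387896 216.05312575] [389.86633483 281.35511487]
[279.24555993 249.75018388]
[279.27940223 257.79874459]
[279.31376686 265.97152698]
[279.35218579 275.10852537]
[ 68  85 175 207 247 247 246 237 230 237 234 233 248 249 113 113 109 112
  85  78 106 105 119 179 176 183 183 182  31  30  29  28  29  26  27  26
  25  24] [ 65  68 173 246 247 245 248 235 234 236 235 235 247 249 110 108 104 111
  71  68 105 107 105 103 104 173 177 182  81  80  81  80  79  78  79  79
  78  78]
```

The side and wrist views both put the shut tips about 20 mm above the reported TCP, so I'll probe the mat with the fingers closed.

```bash
python3 - <<'E'
from h import *
p=np.array([.45,-.275]); env.movep([*p,.05],down(0)); env.line_to([*p,.004],v=.12)
lower(p,.004,-.045,3,.002); say("probe"); env.line_to([*p,.05],v=.1)
E
```

```text
contact 26.1 p [ 0.4502 -0.2751 -0.0326] f [-3.7  3.2 13.9] w 0.0001 g 6.9
probe 26.1 p [ 0.4502 -0.2751 -0.0326] f [-3.7  3.2 13.9] w 0.0001 g 6.9
```

Fingertips really touch the mat at a reported z of about -0.0315, so true tip z = reported + 0.0315. That explains the misses, so I'll apply the offset.

```bash
cat >> h.py <<'E'
OFF=.0315   # true shut-tip z = reported z + OFF
def mv(p,z,yaw): env.movep([*p,z-OFF],down(yaw))
def ln(p,z,v): env.line_to([*p,z-OFF],v=v)
def lower(p,z0,z1,thr=4,step=.0015):
    f0=env.observe()["ft_force"][2]; z=z0
    while z>z1+1e-6:
        z=max(z-step,z1); ln(p,z,.05)
        if env.observe()["ft_force"][2]-f0>thr: say("contact"); return z
    return z
def pick(p,z=-.001,yaw=0.,w=.08):
    env.set_gripper(w); mv(p,.08,yaw); ln(p,.02,.15); lower(p,.02,z,6,.005); say("at tin")
    env.set_gripper(.0,40); say("gripped"); ln(p,.25,.25); say("up")
def place(z1):
    mv(AX,.25,YD); ln(AX,z1+.03,.2); lower(AX,z1+.03,z1,3); say("low")
    env.set_gripper(.075); env.wait(.2); say("released"); ln(AX,.25,.25)
E
python3 - <<'E'
from h import *
pick(np.array([.4003,-.2262]))
E
```

```text
at tin 30.0 p [ 0.4003 -0.2262 -0.0325] f [-0.4 -0.  -0.5] w 0.0807 g 0.0
gripped 30.4 p [ 0.4004 -0.2263 -0.0321] f [-1.9  0.8  5.5] w 0.0582 g 42.1
up 31.5 p [ 0.3996 -0.2255  0.2171] f [-0.4  0.  -1.1] w 0.0587 g 43.0
```

```bash
python3 - <<'E'
from h import *
place(.064)
print(tins())
fr,K,C=cam("wrist"); cv2.imwrite("pics/p1.png",fr[:,:,::-1])
f2,K2,C2=cam("side"); cv2.imwrite("pics/p1s.png",cv2.resize(f2[180:255,220:290],None,fx=6,fy=6)[:,:,::-1])
for z in(.05,.07,.09): print(z,((w2px([*AX,z],K2,C2)-[220,180]+.5)*6).round())
E
```

```text
low 38.4 p [0.4726 0.0048 0.0324] f [ 0.4 -0.4 -1.5] w 0.0585 g 43.0
released 38.9 p [0.4727 0.0048 0.0325] f [-0.6 -0.1 -0.2] w 0.075 g 0.0
[(398, array([ 0.4082, -0.3464])), (387, array([ 0.5157, -0.3361])), (386, array([ 0.6083, -0.3198]))]
0.05 [185. 254.]
0.07 [183. 220.]
0.09 [181. 185.]
```

View pics/p1s.png

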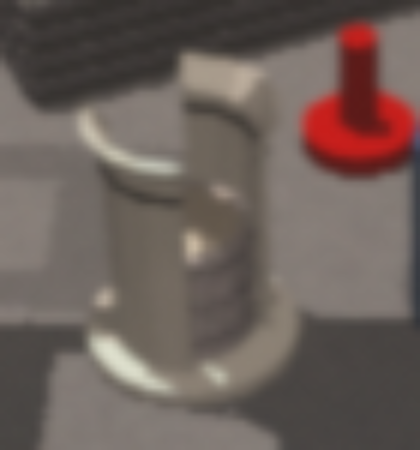

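Side crop: three tins now stacked, lying flat, with the top at about z = 0.07 (185,225). Two more to go.

```bash
python3 - <<'E'
from h import *
for top in (.07,.09):
    t=[p for a,p in tins() if a>300]; print(t)
    p=min(t,key=lambda p:p[0])
    pick(p,z=0.)
    w=env.observe()["gripper_width"]
    if not .053<w<.064: print("missed"); break
    place(top-.002)
print([x for x in tins()])
fr,K,C=cam("side"); c=cv2.resize(fr[180:255,220:290],None,fx=5.5,fy=6,interpolation=cv2.INTER_CUBIC)
f2,_,_=cam("wrist"); cv2.imwrite("pics/p3.png",np.hstack([c,cv2.resize(f2[0:420,90:470],None,fx=450/420,fy=450/420)[:,:400]])[:,:,::-1])
for z in(.09,.11): print(z,((w2px([*AX,z],K,C)-[220,180]+.5)*[5.5,6]).round())
E
```

```text
[array([ 0.4082, -0.3464]), array([ 0.5157, -0.3361]), array([ 0.6083, -0.3198])]
at tin 43.2 p [ 0.408  -0.3461 -0.0319] f [ 1.  -0.3 -0.3] w 0.0799 g 0.0
gripped 43.6 p [ 0.4083 -0.3465 -0.0311] f [-1.   0.7  4.6] w 0.0581 g 42.9
up 44.7 p [ 0.4076 -0.3456  0.2169] f [-0.5  0.2 -0.6] w 0.0582 g 42.9
contact 51.7 p [0.4729 0.0048 0.0389] f [-2.6  0.2  6.9] w 0.0588 g 43.9
low 51.7 p [0.4729 0.0048 0.0389] f [-2.6  0.2  6.9] w 0.0588 g 43.9
released 52.2 p [0.4726 0.0048 0.0379] f [-0.4 -0.2 -0.1] w 0.0752 g 0.0
[array([ 0.5157, -0.3361]), array([ 0.6083, -0.3199])]
at tin 56.4 p [ 0.5154 -0.3358 -0.032 ] f [-0.4  0.1 -0.8] w 0.0798 g 0.0
gripped 56.7 p [ 0.516  -0.3364 -0.0311] f [0.2 0.8 1.5] w 0.0583 g 43.0
up 57.8 p [ 0.515  -0.3354  0.2168] f [ 0.   0.5 -0.7] w 0.0585 g 43.0
contact 64.7 p [0.4729 0.0048 0.0588] f [-2.3  1.   7.4] w 0.0582 g 43.8
low 64.7 p [0.4729 0.0048 0.0588] f [-2.3  1.   7.4] w 0.0582 g 43.8
released 65.2 p [0.4727 0.0048 0.0579] f [ 0.2 -0.4  0.3] w 0.0752 g 0.0
[(388, array([ 0.6083, -0.3199]))]
0.09 [166. 185.]
0.11 [164. 150.]
```

Contact heights (0.070 and 0.090) confirm a five-tin stack. Next the leftover tin goes to the basket, then I measure the jar and weight.

```bash
python3 - <<'E'
from h import *
p=tins()[0][1]; pick(p,z=0.)
fr=np.load("pics/top0.npy"); _,K,C=cam("top")
B=np.array([px2w(u,.065,K,C) for u in [(108,185),(175,173),(195,267),(130,282)]]); b=B.mean(0)[:2]; print("basket",b, np.linalg.norm(B-np.roll(B,1,0),axis=1))
mv(b,.25,np.radians(10)); ln(b,.03,.25); say("in"); env.set_gripper(.075); env.wait(.2); ln(b,.2,.3); say("out")
# jar and weight from the clear first picture and fresh wrist view
h=cv2.cvtColor(fr,cv2.COLOR_RGB2HSV); m=(h[...,0]>95)&(h[...,0]<125)&(h[...,1]>90); m[:,330:]=0; m[:150]=0
for a,c,e in blobs(m,200): print("jar",a,e,px2w(cv2.minEnclosingCircle(c)[0],.096,K,C),px2w(e[0],.096,K,C))
j=np.array([.63,-.006]); mv(j-[.07,.04],.33,YD)
f2,K2,C2=cam("wrist"); np.savez("pics/w5.npz",fr=f2,K=K2,C=C2)
cv2.imwrite("pics/w5.png",f2[:,:,::-1]); 
print("proj",w2px([*j,.096],K2,C2),w2px([*j,.076],K2,C2))
h=cv2.cvtColor(f2,cv2.COLOR_RGB2HSV); m=(h[...,0]>95)&(h[...,0]<125)&(h[...,1]>90)
for a,c,e in blobs(m,1500): print("jarw",a,e,px2w(e[0],.096,K2,C2))
for a,c,e in blobs(pale(f2),150): 
    if a<6000: print("pale",a,np.round(e[0],1),np.round(e[1],1),px2w(e[0],.022,K2,C2).round(4),px2w(e[0],.076,K2,C2).round(4))
u,v=w2px([*j,.096],K2,C2).astype(int); y0=max(v-75,0);x0=u-75; print("crop",x0,y0)
cr=cv2.resize(f2[y0:v+75,x0:u+75],None,fx=4,fy=4,interpolation=cv2.INTER_CUBIC)
fs,Ks,Cs=cam("side"); s=cv2.resize(fs[180:255,225:260],(200,cr.shape[0]),interpolation=cv2.INTER_CUBIC)
cv2.imwrite("pics/c5.png",np.hstack([cr,s])[:,:,::-1])
E
```

```text
at tin 69.4 p [ 0.6079 -0.3197 -0.0321] f [ 0.6 -0.4 -0.8] w 0.0801 g 0.0
gripped 69.7 p [ 0.6087 -0.3202 -0.031 ] f [0.4 0.1 1.7] w 0.0585 g 43.3
up 70.9 p [ 0.6075 -0.3194  0.2166] f [-0.1  0.7 -0.7] w 0.0586 g 43.1
basket [0.52214898 0.30963845] [0.2420518  0.16522818 0.23457285 0.15957891]
in 74.2 p [ 5.235e-01  3.099e-01 -2.000e-04] f [ 0.7 -0.  -0.8] w 0.0584 g 43.0
out 75.5 p [0.5216 0.3095 0.168 ] f [ 0.2  0.4 -1.3] w 0.0749 g 0.0
proj [280.54363239 109.49284873] [280.46958467 109.55703467]
jarw 23113.5 ((390.57781982421875, 244.74020385742188), (155.13253784179688, 220.82701110839844), 52.62797164916992) [ 0.55845504 -0.20966861  0.096     ]
jarw 7316.5 ((280.9879455566406, 106.28173828125), (94.12703704833984, 98.97503662109375), 1.5445969104766846) [ 0.63318832 -0.00472275  0.096     ]
pale 804.0 [438.7 407.6] [29.5 41.7] [ 0.3254 -0.5191  0.022 ] [ 0.3617 -0.4574  0.076 ]
pale 186.0 [  5.3 379.4] [14.5 22.5] [-0.0087  0.1888  0.022 ] [0.0677 0.1655 0.076 ]
pale 368.0 [111.4 323.8] [15.  33.4] [0.1964 0.0675 0.022 ] [0.2482 0.0588 0.076 ]
pale 399.0 [218.8 234.6] [15.  38.7] [ 0.4284 -0.0155  0.022 ] [ 0.4523 -0.0143  0.076 ]
pale 3776.5 [288.9 198.4] [59.7 99.9] [ 0.5301 -0.0784  0.022 ] [ 0.5419 -0.0696  0.076 ]
pale 5919.0 [174.9 204.7] [ 89.8 104.5] [0.4383 0.0614 0.022 ] [0.4611 0.0534 0.076 ]
pale 1628.0 [279.1 107.9] [44.  47.2] [ 0.6312 -0.0035  0.022 ] [ 0.6308 -0.0037  0.076 ]
pale 1849.5 [22.  55.2] [42.7 55.2] [0.5224 0.3122 0.022 ] [0.5351 0.2741 0.076 ]
crop 205 34
```

View pics/c5.png

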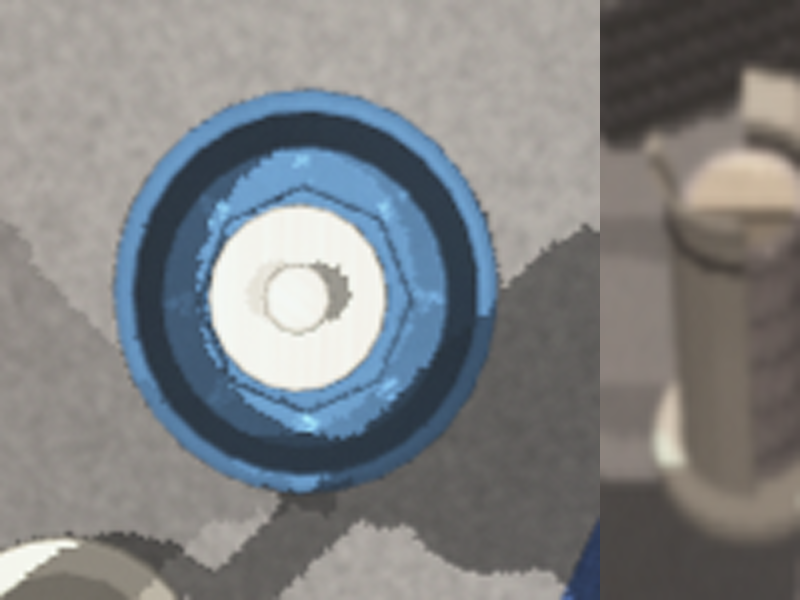

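Crop: the pale weight's post top is at (296,299), which gives (0.631, -0.0035), centred in the jar as expected. On the right the tube's stack lies flat at the line, and the leftover tin is in the basket at (0.522, 0.312).

```bash
python3 - <<'E'
from h import *
w=np.array([.631,-.0035]); env.set_gripper(.045); mv(w,.2,YD); ln(w,.1,.15); z=lower(w,.1,.045,4,.005); say("in jar")
assert z<.05
env.set_gripper(0,90); say("grip"); 
assert env.observe()["gripper_width"]>.015
ln(w,.12,.08); say("lifted"); ln(w,.28,.2)
mv(AX,.28,YD); ln(AX,.18,.15); lower(AX,.18,.142,3,.001); say("low")
fr,K,C=cam("wrist"); cv2.imwrite("pics/z1.png",fr[:,:,::-1])
E
```

```text
contact 81.6 p [ 0.6323 -0.0034  0.018 ] f [-7.  -0.  28.5] w 0.0452 g 11.4
in jar 81.6 p [ 0.6323 -0.0034  0.018 ] f [-7.  -0.  28.5] w 0.0452 g 11.4
grip 82.0 p [ 0.632  -0.0034  0.0153] f [-1.9  2.1 12.3] w 0.0174 g 87.5
lifted 83.1 p [ 0.6304 -0.0034  0.0878] f [ 0.3  0.  -4.8] w 0.0178 g 88.1
contact 93.5 p [0.4732 0.0047 0.1174] f [-1.7  0.2  4.9] w 0.0177 g 89.2
low 93.5 p [0.4732 0.0047 0.1174] f [-1.7  0.2  4.9] w 0.0177 g 89.2
```

Contact at true tip z 0.1489, against 0.1488 expected for the weight sitting on the stack. Releasing.

```bash
python3 - <<'E'
from h import *
env.set_gripper(.045); env.wait(.3); say("rel"); ln(AX,.3,.15)
env.movep([.40,.15,.25],down(YD)); env.wait(.5); say("clear")
f1,K,C=cam("top"); f2,K2,C2=cam("side")
a=cv2.resize(f2[150:255,200:345],(420,304),interpolation=cv2.INTER_CUBIC); b=cv2.resize(f1[150:290,100:330],(420,256),interpolation=cv2.INTER_CUBIC)
cv2.imwrite("pics/fin.png",np.vstack([a,b])[:,:,::-1])
for z in (.11,.178): print("side",((w2px([*AX,z],K2,C2)-[200,150])*2.9).round(),"top",((w2px([*AX,z],K,C)-[100,150])*1.83+[0,304]).round())
E
```

```text
rel 94.2 p [0.4727 0.0048 0.1165] f [-0.3  0.4 -0.4] w 0.0452 g 0.0
clear 96.6 p [0.4002 0.1496 0.25  ] f [ 0.8 -0.2  0.1] w 0.045 g 0.0
side [143. 158.] top [325. 481.]
side [140.  97.] top [325. 480.]
```

View pics/fin.png

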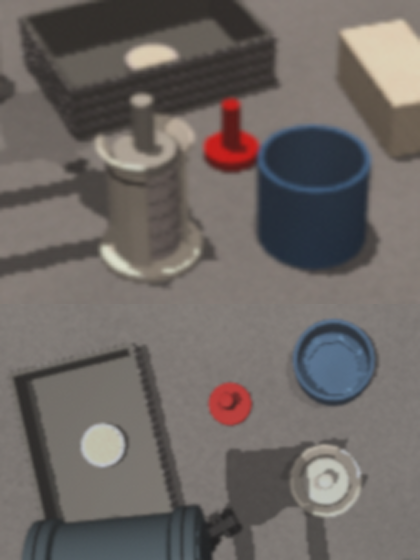

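The weight stands upright on the stack: its post top is at (142,97) in the side crop, against (140,97) predicted. The leftover tin is in the basket, and the jar is upright and in place.

```bash
python3 - <<'E'
from h import *
print(tins()); print(env.job_done())
E
```

```text
[]
the job is handed in; nothing more can be done
None
```

The job is handed in, result not reported: five tins stacked to the dark line, the weight upright on top and the one leftover tin in the basket; the jar and bystanders were left in place, though the fingers once met something with about 28 N on the way into the jar.

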